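# Feel the end float of a small pump shaft and leave the shaft in mid-float

## Robot

A 6-joint arm with a two-finger parallel gripper is mounted at the origin on a cart in front of the work surface, level with it; the furniture and walls round the work are solid. World frame = base frame: x ahead of the robot, y to its left, z up, the work surface at z = 0. Lengths are in m, angles in rad, forces in N, time in s.
With the tool pointing down it reaches from about 0.35 to 0.975 m from the base axis. Payload 4.9 kg.
Tool frame: the origin (TCP) lies midway between the tips of the shut fingers; the grasp point (between the pads) lies behind it (manip.grasp_offset is the y of the grasp point in the tool frame, in m); y points along the fingers, z is the direction in which the jaws open and shut, and the axes are right-handed (so a half turn about y gives the same grasp; the last joint's range is limited). The gripper opens to 85 mm and grips with 20 to 120 N. Pads are 22 mm wide; open, the fingers measure 114 mm over their backs; the gripper's body (76 mm by 85 mm) begins 54 mm behind the grasp point. The pads swing forward as they close: fully open they stand 13 mm farther back than shut.
Start: joints at [1.17, 0.053, 1.613, -0, 1.476, -0.119], TCP at [0.174, 0.6, 0.231] pointing down, gripper open.
Joint ranges: [-3.01, 3.01], [-1.01, 2.22], [0.06, 2.58], [-1.02, 4.17], [0.09, 2.62], [-3.14, 3.14]. Speed limits (rad/s): [2.57, 2.57, 3.14, 3.14, 3.14, 3.14].

## Interface

Orientations are given as a unit quaternion [w, x, y, z].
In Python, from plant import manip gives the robot as it stands. The module is installed in compiled form; this text tells all that it offers.
- The arm moves only by the shell command python3 -m jog 'ROWS'. ROWS is a JSON object of lists of equal length, an entry for each row: "offset": the shift along the world's x, y, z in units of 50 mm (1.0 is 50 mm), a list of three; "angular": the turn, a rotation vector about the world's x, y, z in units of 6 degrees (1.0 is 6 degrees), a list of three; "jaw": the finger opening in mm, from 0 to 85.4. In form: {"offset": [[tx, ty, tz], ...], "angular": [[ax, ay, az], ...], "jaw": [jaw, ...]}. A call has 1 to 12 rows; each row shifts and turns the commanded pose from where the row before left it; what a row does not reach is not made up. A row lasts 1/10 s, in which the tool goes at most 50 mm and 8.59 degrees, less where a joint would pass 70% of its speed; a pose out of reach is approached as far as the arm can. A call is refused whole if a number of a shift passes 1 or a number of a turn 1, either way. A call with a gripper value outside its range is refused whole. The fingers move at their own pace and stop on an object; the grip force is fixed at half the most. Time passes only in rows, so rows that do not move let the fingers close. It gives the time, the measured TCP pose, the force and the opening at its end, in the units of the state.
- manip.state(): the state, without advancing time (a new reading comes with each control period).
- manip.grab_frame(name): name is "scene" or "side" or "wrist"; returns the picture (384x512x3 uint8, blue, green, red); there is no depth.
- manip.camera_model(name): a dict with "fx", "fy", "cx", "cy" (pixels), "k1" (the pictures are not rectified: a ray, as slopes to the right and down, at radius r is drawn at 1 + k1 r^2 times it, then the intrinsics apply), "rvec" (rotation vector, rad) and "tvec" (3), from world to camera coordinates, as OpenCV has them; the wrist camera has in their place "mount" (4x4, takes a point from camera to tool coordinates, whose origin is the TCP and whose axes are the tool frame's). Camera axes: x right, y down, z forward; pixel columns grow to the right and rows downward; lengths in m; the calibration is good to about 2 mm. A picture is of the moment at which its call begins: read the wrist's pose just before it. camera_model takes no time and is no camera call.
- manip.job_done(): hands the job in, once; it reports no verdict.
The state is a dict: "time": time; "joint_pos": joint angles; "joint_vel": joint speeds; "joint_efforts": joint torques, N m; "tool_pos": TCP position; "tool_rot": TCP orientation; "contact_force": force on the tool from outside, world axes, zero at the start; "ft_torque": the same for the moment, N m; "gripper_width": opening from 0.0 (shut) to 1.0 (fully open).
Only numpy, scipy, OpenCV 4.12 (cv2) and the standard library are available. Lean on these libraries where they do the work, as an engineer would, in place of code of your own. Each camera call takes 0.05 s, during which the arm holds its last target.

## Task

Check the end float of the small blue pump bearing unit: take the brass tang on the front end of its shaft, push the shaft in along its axis until it bears firmly on its inner stop, then pull it out until it bears firmly on its outer stop, each time with a steady pressure of about 10 N for about half a second and never more than 20 N. Then leave the shaft midway between the two places where it stopped, let go of it, and do not disturb the bottles round about.

Things in the scene. Friction and masses are not known exactly. Their poses are not given: they have to be found in the camera images.
- pump_unit: Pump bearing unit, bolted to the desk, placed and turned differently each time: dark base plate 170 x 110 x 12 mm with a blue ribbed round housing on it. Origin on the desk under the housing, 5 mm in front of the plate's middle; z up; x is horizontal, parallel to the shaft, from the front (brass tang) to the rear. The shaft's axis is 85 mm above the desk, over this x axis.
- housing_top (a point): Top of the blue housing, 123 mm above the desk (a small brass oil nipple there reaches 131 mm). The housing is 76 mm across and 124 mm long, with aluminium end caps. The shaft's two stops are hidden in it and can only be felt. They sit in a rubber mounting that yields 1 mm for each 7 N, equally both ways, and springs back. More than 20 N on a stop damages the bearing.
- seal (a point): Centre of the front face of the front rubber seal, on the shaft's axis, where the shaft leaves the housing; 62 mm in front of the unit's origin. In mid-float the tang's centre is anywhere from 45 to 61 mm in front of this point, differently each time, and nothing marks it.
- tang (a point): Centre of the brass tang on the shaft's front end, the part to grasp, 85 mm above the desk: upright plate 36 mm long (along the shaft), 14 mm thick (across it), 40 mm high, with flat upright sides, free all round but for the shaft at its rear. Axes as pump_unit's: +x is inward (push), -x outward (pull). It moves with the shaft.
- shaft: Steel shaft, 16 mm in diameter, that slides along the unit's x axis and does not turn; origin at the tang's centre. Seal drag is about 1.5 N and it stays where it is left. Its end float (travel between the stops) is 8 to 14 mm, different each time; it starts anywhere between them, within 3.7 mm of mid-float. A stop counts as felt when pressed with more than 4 N for 0.2 s.
- microscope: Black and white microscope, fixed to the desk behind and to the left of the unit, about 0.45 m tall, with black eyepieces that lean out towards the robot; origin on the desk under it. An obstacle: an arm that starts on the left must draw in and pass in front of it, and also keep off the wooden side panel at the far left.
- stain_violet: Violet dropper bottle, 32 mm in diameter, 99 mm tall, standing loose on the desk; a bystander. Origin at the centre of its underside, z up.
- stain_blue_b: Blue dropper bottle, 32 mm in diameter, 99 mm tall, standing loose on the desk; a bystander. Origin at the centre of its underside, z up.
- iodine: Brown dropper bottle, 32 mm in diameter, 99 mm tall, standing loose on the desk; a bystander. Origin at the centre of its underside, z up.

How it is judged:
By the outcome, as a careful person would: the job done as asked, in the order asked, and still so for the second after the job is handed in, with the robot touching nothing.
It also fails if it takes over 59 s, if anything falls off the work surface, if the arm or the gripper's body presses on something with over 40 N, if the wrist force passes 120 N, or if a joint passes its speed limit or range.

## Working session

There is one attempt and no reset: what is moved stays moved. The work goes in short steps, Python scripts to look and compute and a shell command to move; the robot and the scene stay as the last step left them, time stands still between calls to the robot, and variables do not carry over. Pictures are saved under pics/ and viewed, and the job is handed in when it is done.

```bash
mkdir -p pics; ls; cat > h.py <<'E'
import numpy as np, cv2
from plant import manip
E
python3 - <<'E'
from h import *
s=manip.state(); print({k:np.round(v,4).tolist() for k,v in s.items()}); print(manip.grasp_offset)
for n in ("scene","side","wrist"):
    print(n,manip.camera_model(n)); cv2.imwrite(f"pics/{n}0.png",manip.grab_frame(n))
E
```

```text
pics
{'time': 0.0, 'joint_pos': [1.17, 0.0534, 1.6143, -0.0, 1.476, -0.119], 'joint_vel': [-0.0007, 0.0002, -0.0006, 0.0011, 0.0008, -0.0014], 'joint_efforts': [0.0001, -39.3687, -37.0175, -0.0001, 0.007, 0.0], 'tool_pos': [0.1736, 0.5998, 0.23], 'tool_rot': [-0.6994, 0.7008, -0.0995, 0.0991], 'contact_force': [0.2836, -0.8155, -0.3284], 'ft_torque': [0.0134, 0.0024, 0.0007], 'gripper_width': 1.0038}
-0.0187
scene {'fx': 486.1771336274339, 'fy': 486.1771336274339, 'cx': 258.95248250509417, 'cy': 195.80931277846508, 'k1': -0.016992986710235757, 'rvec': array([ 2.22855365, -0.98849848,  0.37785149]), 'tvec': array([-0.61504698,  0.21000385,  1.07348423])}
side {'fx': 382.9828895768676, 'fy': 382.9828895768676, 'cx': 256.88565732245127, 'cy': 184.01606143101708, 'k1': -0.09228667482951317, 'rvec': array([ 1.62275362, -2.12907128,  0.71246344]), 'tvec': array([-0.17892914,  0.57127445,  0.54148771])}
wrist {'fx': 300.64315558300166, 'fy': 300.64315558300166, 'cx': 264.402404528922, 'cy': 190.0274392707568, 'k1': -0.061335564471117196, 'mount': array([[-5.83556456e-04,  9.44363530e-01,  3.28902999e-01,
        -8.60761421e-02],
       [ 2.67423889e-04, -3.28902896e-01,  9.44363708e-01,
        -1.42778490e-01],
       [ 9.99999794e-01,  6.39046057e-04, -6.06119599e-05,
        -3.29528423e-04],
       [ 0.00000000e+00,  0.00000000e+00,  0.00000000e+00,
         1.00000000e+00]])}
```

View pics/scene0.png

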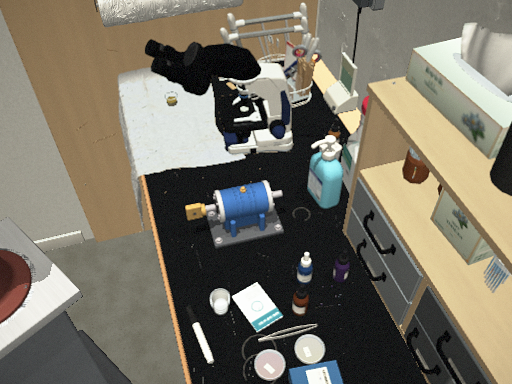

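View pics/side0.png

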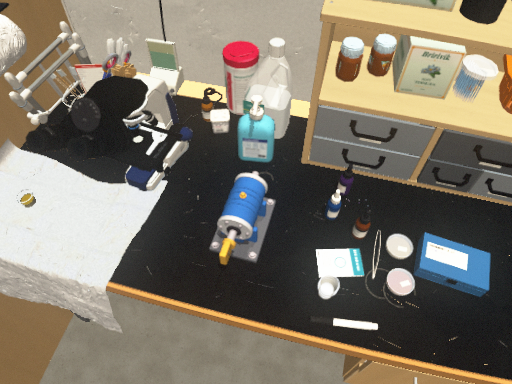

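View pics/wrist0.png

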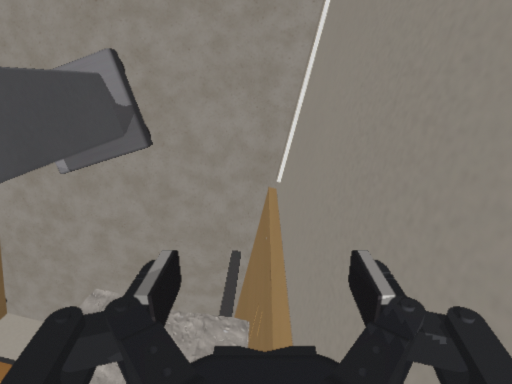

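The scene view has the blue housing at about (245,205) and the brass tang at (195,212). In the side view the tang is at (227,248). The bottles are at (305,268), (342,267) and (300,300) in the scene view, clear of the tang. The microscope is further left and behind. Next I measure.

```bash
cat > h.py <<'E'
import numpy as np, cv2
from plant import manip
def cam(n):
    c=manip.camera_model(n); K=np.array([[c['fx'],0,c['cx']],[0,c['fy'],c['cy']],[0,0,1]])
    if n=='wrist':
        s=manip.state(); T=np.eye(4); T[:3,:3]=R(s['tool_rot']); T[:3,3]=s['tool_pos']; M=T@np.array(c['mount'])
        Rc=M[:3,:3].T; t=-Rc@M[:3,3]
    else: Rc=cv2.Rodrigues(c['rvec'])[0]; t=np.array(c['tvec'])
    return K,c['k1'],Rc,t
def R(q):
    from scipy.spatial.transform import Rotation
    return Rotation.from_quat([q[1],q[2],q[3],q[0]]).as_matrix()
def ray(C,p):
    K,k,Rc,t=C; n=cv2.undistortPoints(np.array([[p]],float),K,np.array([k,0,0,0.]))[0,0]
    d=Rc.T@np.array([n[0],n[1],1]); return -Rc.T@t,d/np.linalg.norm(d)
def onz(C,p,z):
    o,d=ray(C,p); return o+d*(z-o[2])/d[2]
def proj(C,X):
    K,k,Rc,t=C; return cv2.projectPoints(np.array(X,float).reshape(-1,1,3),cv2.Rodrigues(Rc)[0],t,K,np.array([k,0,0,0.]))[0][:,0]
def tri(L):
    A=np.zeros((3,3));b=np.zeros(3)
    for o,d in L: P=np.eye(3)-np.outer(d,d);A+=P;b+=P@o
    X=np.linalg.solve(A,b); return X,[np.linalg.norm((np.eye(3)-np.outer(d,d))@(X-o)) for o,d in L]
E
python3 - <<'E'
from h import *
for n,(x,y) in (("scene",(180,170)),("side",(190,160))):
    im=cv2.imread(f"pics/{n}0.png")[y:y+90,x:x+115]
    cv2.imwrite(f"pics/{n}0c.png",cv2.resize(im,None,fx=6,fy=6,interpolation=cv2.INTER_CUBIC))
    im=cv2.imread(f"pics/{n}0.png")
    h=cv2.cvtColor(im,cv2.COLOR_BGR2HSV); m=cv2.inRange(h,(12,140,90),(30,255,255)); 
    k,_,st,ce=cv2.connectedComponentsWithStats(m)
    for i in range(1,k):
        if st[i,4]>30: print(n,st[i],ce[i])
E
```

```text
scene [329 131  10   6  40] [333.7  133.25]
scene [185 205  21  14 105] [194.73333333 211.84761905]
side [370  49  24  27 254] [380.19685039  63.72834646]
side [336  52  26  29 310] [348.36129032  68.41935484]
side [499  54  13  60 521] [506.57773512  83.02495202]
side [201 102  12   9  72] [206.84722222 106.18055556]
side [ 21 194  10   7  41] [ 25.56097561 197.2195122 ]
side [219 238  17  27 260] [225.86923077 250.11153846]
side [ 106  282  406  102 4125] [309.58909091 338.32969697]
```

View pics/scene0c.png

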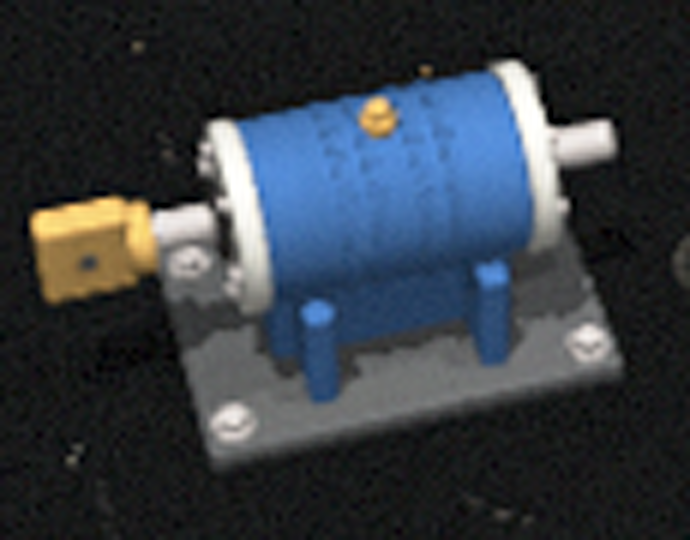

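View pics/side0c.png

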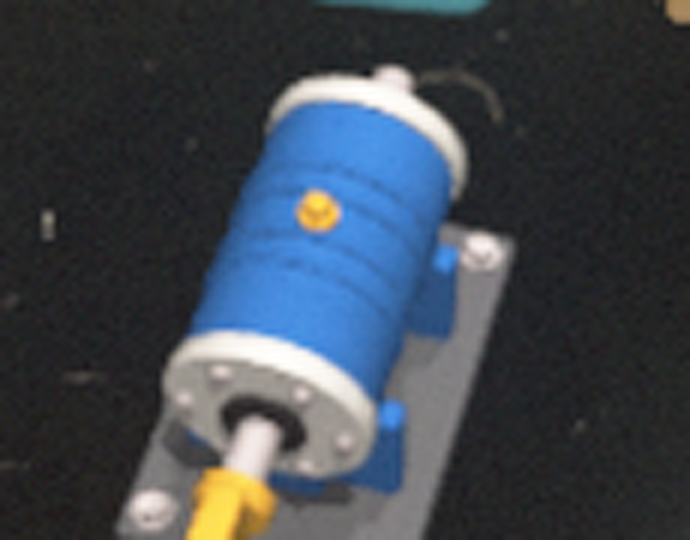

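```bash
python3 - <<'E'
from h import *
S=cam("scene");D=cam("side")
s=lambda x,y:((x+.5)/6-.5+180,(y+.5)/6-.5+170)
d=lambda x,y:((x+.5)/6-.5+190,(y+.5)/6-.5+160)
print("nip",tri([ray(S,s(379,115)),ray(D,d(318,208))]))
print("nip z.129",onz(S,s(379,112),.129),onz(D,d(318,208),.129))
A=onz(S,s(215,450),.012);B=onz(S,s(620,364),.012);print("edge",A,B,np.linalg.norm(A-B),np.degrees(np.arctan2(*(B-A)[[1,0]])))
C=onz(D,d(515,238),.012);E=onz(D,d(120,528),.012);print("rear R, front L",C,E)
print("frontR-scene",A,"rearR scene",B,"diag",np.linalg.norm(C-E),np.hypot(.17,.11))
print("screws", [onz(S,s(*p),.016) for p in ((232,422),(587,343),(190,262))],[onz(D,d(*p),.016) for p in ((482,250),(152,510))])
# tang top face 4 corners z=.105 from scene
for p in ((32,212),(122,197),(137,212),(37,236)): print("tangtop",onz(S,s(*p),.105))
print("seal side",onz(D,d(262,422),.085))
E
```

```text
nip (array([ 0.5294035 , -0.30144889,  0.12662174]), [np.float64(0.0007167245663788242), np.float64(0.0007167245663787643)])
nip z.129 [ 0.52809982 -0.30224784  0.129     ] [ 0.52864938 -0.30112649  0.129     ]
edge [ 0.43094774 -0.30139598  0.012     ] [ 0.56978143 -0.39132812  0.012     ] 0.1654163961014906 -32.933907876844884
rear R, front L [ 0.57345408 -0.39224198  0.012     ] [ 0.48767008 -0.21288971  0.012     ]
frontR-scene [ 0.43094774 -0.30139598  0.012     ] rearR scene [ 0.56978143 -0.39132812  0.012     ] diag 0.1988118044062841 0.2024845673131659
screws [array([ 0.44308454, -0.29891522,  0.016     ]), array([ 0.5665818 , -0.37648995,  0.016     ]), array([ 0.48934358, -0.22725887,  0.016     ])] [array([ 0.56882489, -0.37679836,  0.016     ]), array([ 0.48977289, -0.22574036,  0.016     ])]
tangtop [ 0.41859717 -0.22451583  0.105     ]
tangtop [ 0.44659144 -0.24424193  0.105     ]
tangtop [ 0.44520125 -0.25400209  0.105     ]
tangtop [ 0.41181546 -0.23487081  0.105     ]
seal side [ 0.47656416 -0.26707079  0.085     ]
```

```bash
python3 - <<'E'
from h import *
im=cv2.imread("pics/side0.png")[225:285,195:275]
cv2.imwrite("pics/side0d.png",cv2.resize(im,None,fx=9,fy=9,interpolation=cv2.INTER_CUBIC))
E
```

```text
(no output)
```

View pics/side0d.png

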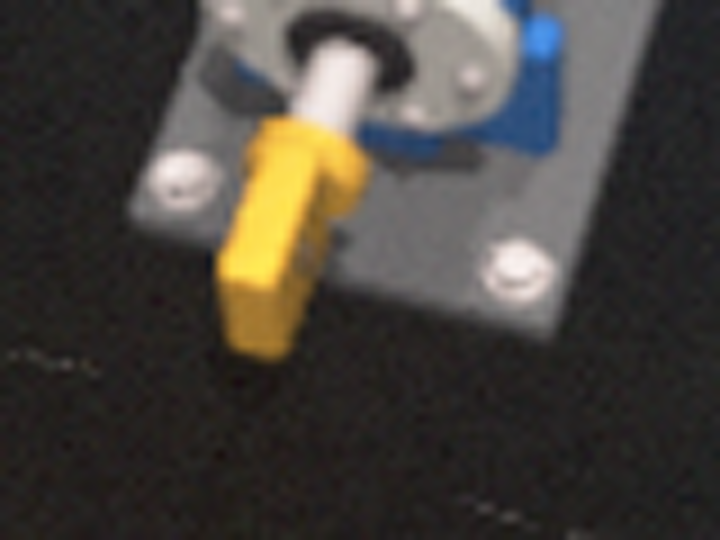

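```bash
python3 - <<'E'
from h import *
im=cv2.imread("pics/side0.png")[60:220,0:200]
a=cv2.resize(im,None,fx=4,fy=4,interpolation=cv2.INTER_CUBIC)
a=cv2.convertScaleAbs(a,alpha=1.5,beta=40)
cv2.imwrite("pics/side0m.png",a[:600])
S=cam("scene");D=cam("side")
for z in (.3,.35,.4,.45): print(z,[np.round(onz(S,p,z),3) for p in ((148,46),(157,62),(195,80),(250,150))])
s=manip.state(); M=R(s['tool_rot']); print("y",M[:,1],"z",M[:,2])
E
```

```text
0.3 [array([0.607, 0.087, 0.3  ]), array([0.576, 0.015, 0.3  ]), array([ 0.586, -0.106,  0.3  ]), array([ 0.497, -0.357,  0.3  ])]
0.35 [array([0.559, 0.014, 0.35 ]), array([ 0.53 , -0.052,  0.35 ]), array([ 0.539, -0.164,  0.35 ]), array([ 0.458, -0.395,  0.35 ])]
0.4 [array([ 0.51 , -0.059,  0.4  ]), array([ 0.484, -0.12 ,  0.4  ]), array([ 0.492, -0.222,  0.4  ]), array([ 0.418, -0.434,  0.4  ])]
0.45 [array([ 0.462, -0.132,  0.45 ]), array([ 0.438, -0.187,  0.45 ]), array([ 0.446, -0.28 ,  0.45 ]), array([ 0.378, -0.472,  0.45 ])]
y [-6.34361225e-04 -1.45752122e-03 -9.99998737e-01] z [ 0.27812141  0.96054463 -0.00157645]
```

View pics/side0m.png

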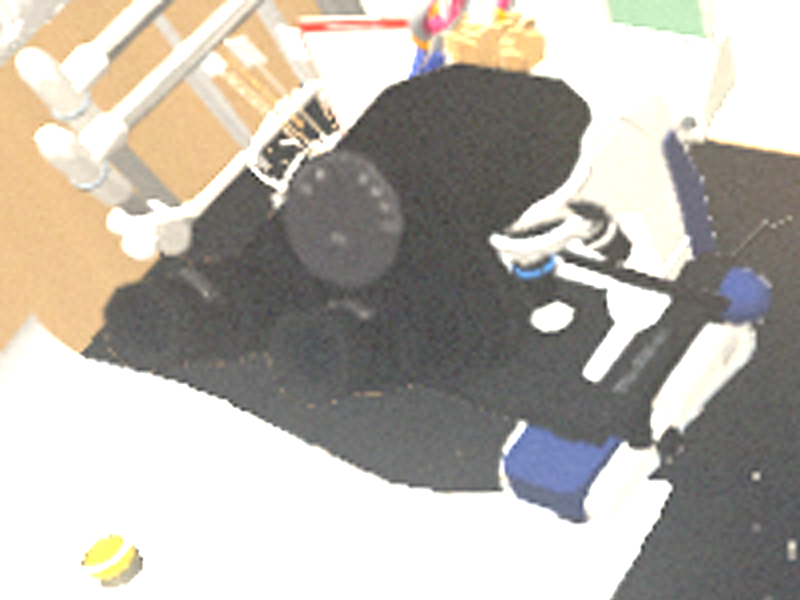

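```bash
python3 - <<'E'
from h import *
S=cam("scene");D=cam("side")
for p in ((148,46),(157,62),(178,72)):
  for q in ((28,137),(72,150),(26,146)):
    X,r=tri([ray(S,p),ray(D,q)]); print(p,q,X.round(3),np.round(r,4))
print(onz(S,(232,150),0), onz(S,(285,150),0), onz(S,(150,40),0))
E
```

```text
(148, 46) (28, 137) [0.576 0.036 0.34 ] [0.0053 0.0053]
(148, 46) (72, 150) [ 0.511 -0.045  0.381] [0.013 0.013]
(148, 46) (26, 146) [0.58  0.048 0.326] [0.001 0.001]
(157, 62) (28, 137) [0.612 0.055 0.289] [0.0198 0.0198]
(157, 62) (72, 150) [ 0.544 -0.031  0.333] [0.0015 0.0015]
(157, 62) (26, 146) [0.62  0.071 0.27 ] [0.0131 0.0131]
(178, 72) (28, 137) [0.707 0.1   0.199] [0.0246 0.0246]
(178, 72) (72, 150) [ 0.618 -0.003  0.259] [0.0007 0.0007]
(178, 72) (26, 146) [0.72  0.121 0.174] [0.0168 0.0168]
[ 7.01237866e-01 -9.05876520e-02 -1.11022302e-16] [ 0.80193782 -0.20241511  0.        ] [0.92828142 0.55450691 0.        ]
```

```bash
python3 -m jog '{"offset": [[-0.14,-0.7,0],[-0.14,-0.7,0],[-0.14,-0.7,0],[-0.14,-0.7,0],[-0.1,-0.7,0],[0.64,-0.56,0],[0.64,-0.56,0],[0.64,-0.56,0],[0.64,-0.56,0],[0.64,-0.56,0]], "angular": [[0,0,0],[0,0,0],[0,0,0],[0,0,0],[0,0,0],[0,0,0],[0,0,0],[0,0,0],[0,0,0],[0,0,0]], "jaw": [85,85,85,85,85,85,85,85,85,85]}'
```

```text
time: 1.15
tool_pos: [0.3016, 0.284, 0.2312]
tool_rot: [0.7, -0.7, 0.099, -0.099]
contact_force: [0.6, 0.6, 0.6]
gripper_width: 0.991
```

```bash
python3 -m jog '{"offset": [[0.4,-0.74,0],[0.4,-0.74,0],[0.4,-0.74,0],[0.4,-0.74,0],[0.3,-0.74,0],[0,-0.8,0],[0,-0.8,0],[0,-0.8,0],[0,-0.8,0],[0,-0.8,0],[0,-0.8,0],[0,-0.5,0]], "angular": [[0,0,-0.3],[0,0,-0.3],[0,0,-0.3],[0,0,-0.3],[0,0,-0.3],[0,0,-0.3],[0,0,-0.3],[0,0,-0.3],[0,0,-0.33],[0,0,0],[0,0,0],[0,0,0]], "jaw": [85,85,85,85,85,85,85,85,85,85,85,85]}'
python3 - <<'E'
from h import *
C=cam("wrist");s=manip.state()
cv2.imwrite("pics/w1.png",manip.grab_frame("wrist")); np.savez("w1.npz",R=C[2],t=C[3])
M=R(s['tool_rot']);print(s['tool_pos'],M[:,1],np.degrees(np.arctan2(M[1,2],M[0,2])),s['contact_force'],s['joint_pos'])
E
```

```text
time: 2.35
tool_pos: [0.3952, -0.167, 0.2311]
tool_rot: [-0.678, 0.679, -0.199, 0.199]
contact_force: [0.8, 0.4, -0.3]
gripper_width: 1.0
[ 0.39520092 -0.16697533  0.23106645] [-2.99112354e-04 -2.86432537e-04 -9.99999914e-01] 57.338986825818665 [ 0.83111209  0.38559255 -0.33863578] [-5.73314385e-01 -4.47582051e-01  2.04488610e+00 -4.03019146e-04
  1.54438452e+00 -1.57405781e+00]
```

View pics/w1.png

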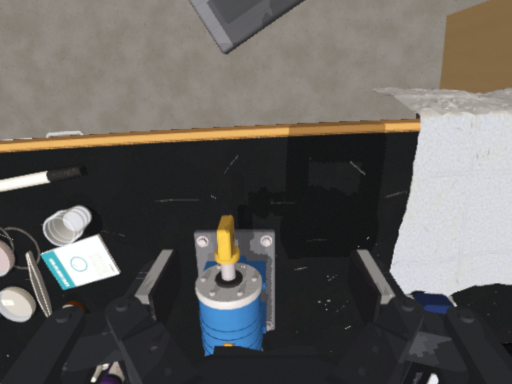

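```bash
python3 - <<'E'
from h import *
im=cv2.imread("pics/w1.png")[200:335,175:295]
cv2.imwrite("pics/w1c.png",cv2.resize(im,None,fx=4.4,fy=4.4,interpolation=cv2.INTER_CUBIC))
E
```

```text
(no output)
```

View pics/w1c.png

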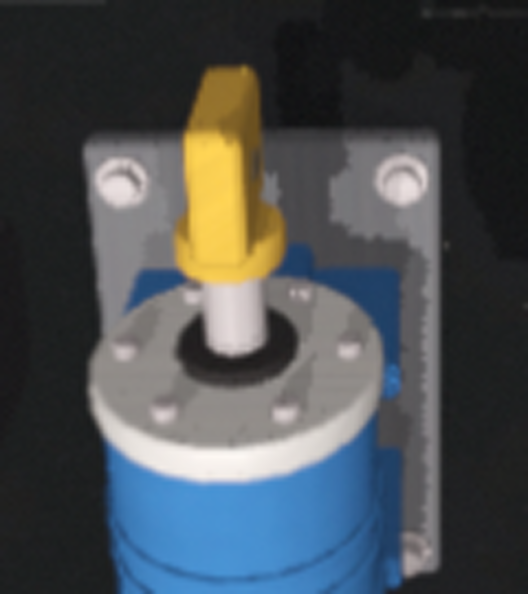

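```bash
python3 - <<'E'
from h import *
K,k,_,_=cam("wrist"); z=np.load("w1.npz"); W=(K,k,z['R'],z['t'])
w=lambda x,y:((x+.5)/4.4-.5+175,(y+.5)/4.4-.5+200)
ang=lambda v:np.degrees(np.arctan2(v[1],v[0]))
a,b,c=[onz(W,w(*p),.016) for p in ((121,182),(402,180),(413,550))]
print("screws FL FR RR",a,b,c,"yaw",ang(a-b)-90,ang(c-b),np.linalg.norm(a-b),np.linalg.norm(c-b),"mid",(a+c)/2)
p,q=[onz(W,w(*p),.012) for p in ((86,140),(440,135))];print("front edge",ang(p-q)-90)
p,q=[onz(W,w(*p),.012) for p in ((440,140),(440,570))];print("side edge",ang(q-p))
T=[onz(W,w(*p),.105) for p in ((188,130),(242,132),(190,262),(245,263))]
print("tang top",np.round(T,4),"mid",np.mean(T,0),"len",np.linalg.norm(T[0]-T[2]),ang(T[2]-T[0]),ang(T[3]-T[1]),np.linalg.norm(T[0]-T[1]))
print("seal",onz(W,w(237,346),.085))
E
```

```text
screws FL FR RR [ 0.44335269 -0.29824975  0.016     ] [ 0.48891967 -0.22536561  0.016     ] [ 0.61265072 -0.29975253  0.016     ] yaw -212.013519778572 -31.01421851530474 0.08595607562572338 0.14437031507938253 mid [ 0.52800171 -0.29900114  0.016     ]
front edge -211.6040090680994
side edge -31.920686024936856
tang top [[ 0.4108 -0.2334  0.105 ]
 [ 0.4178 -0.2233  0.105 ]
 [ 0.4391 -0.2532  0.105 ]
 [ 0.4463 -0.2424  0.105 ]] mid [ 0.42848669 -0.23807856  0.105     ] len 0.034567264502160855 -34.98202315380479 -33.7655226490534 0.012221996644518443
seal [ 0.47485742 -0.26750416  0.085     ]
```

```bash
python3 -m jog '{"offset": [[0.16,-0.35,0],[0.16,-0.35,0],[0.16,-0.35,0],[0.15,-0.35,0],[0,0,-0.5],[0,0,-0.5],[0,0,-0.5],[0,0,-0.5],[0,0,0]], "angular": [[0,0,0.01],[0,0,0.01],[0,0,0.01],[0,0,0.01],[0,0,0.01],[0,0,0],[0,0,0],[0,0,0],[0,0,0]], "jaw": [85,85,85,85,85,85,70,60,60]}'
python3 - <<'E'
from h import *
C=cam("wrist");s=manip.state()
cv2.imwrite("pics/w2.png",manip.grab_frame("wrist")); cv2.imwrite("pics/s2.png",manip.grab_frame("side"))
M=R(s['tool_rot']);print(s['tool_pos'],M[:,1],np.degrees(np.arctan2(M[1,2],M[0,2])),s['contact_force'])
# projection of the grasp axis
X=np.array([[.4285,-.238,.105]]+[list(s['tool_pos'])]); print(proj(C,X))
u=M[:,0];v=M[:,2];c=np.array([.429,-.2385,.105]);print(proj(C,[c-.018*u-.007*v,c-.018*u+.007*v,c+.018*u-.007*v,c+.018*u+.007*v]))
np.savez("w2.npz",R=C[2],t=C[3])
E
```

```text
time: 3.3
tool_pos: [0.4248, -0.2325, 0.1269]
tool_rot: [0.68, -0.678, 0.199, -0.193]
contact_force: [-0.7, -0.5, -0.0]
gripper_width: 0.702
[ 0.42479592 -0.23251145  0.12689703] [-0.00681095  0.00531718 -0.99996267] 57.781753411853835 [-0.69734612 -0.51115478 -0.03562195]
[[261.07703773 243.17321798]
 [265.5583037  252.88279828]]
[[249.04448693 217.64709597]
 [272.40302833 217.66440057]
 [250.01304107 268.86804701]
 [271.8485631  268.88920598]]
```

View pics/w2.png

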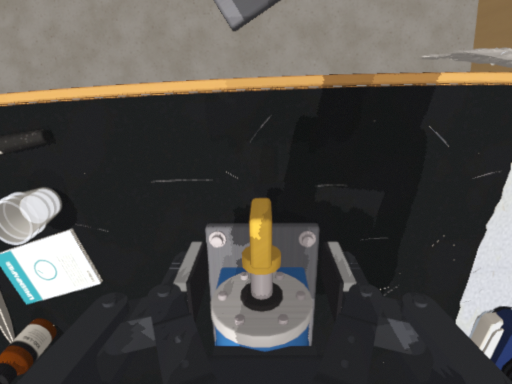

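View pics/s2.png

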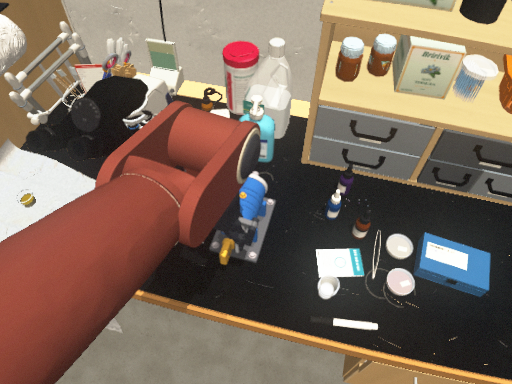

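```bash
python3 - <<'E'
from h import *
s=manip.state();M=R(s['tool_rot']);print(s['tool_pos'],M[:,1],np.degrees(np.arctan2(M[1,2],M[0,2])),s['contact_force'])
im=cv2.imread("pics/w2.png")[185:335,200:330]
cv2.imwrite("pics/w2c.png",cv2.resize(im,None,fx=4,fy=4,interpolation=cv2.INTER_CUBIC))
E
```

```text
[ 0.42711408 -0.2343443   0.13123791] [-8.17844223e-04  6.90071507e-04 -9.99999427e-01] 57.782169128638294 [-0.57933787  0.52186571  0.30567841]
```

View pics/w2c.png

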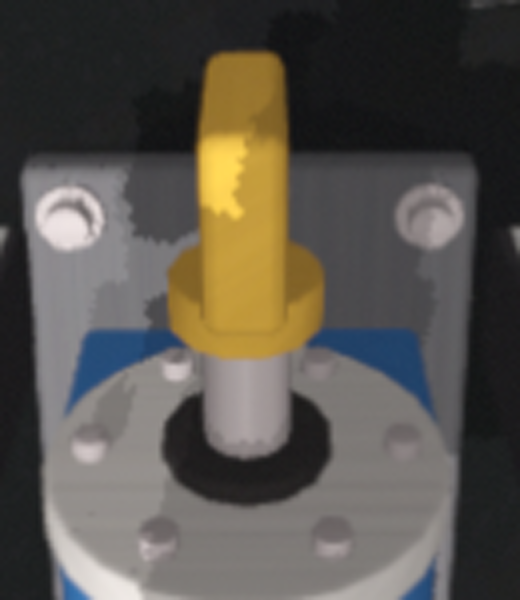

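```bash
python3 - <<'E'
from h import *
S=cam("scene")
s=lambda x,y:((x+.5)/6-.5+180,(y+.5)/6-.5+170)
u=np.array([.845,-.534]);c=np.array([.429,-.2385])
K,k,_,_=cam("wrist"); z=np.load("w2.npz"); W=(K,k,z['R'],z['t'])
w=lambda x,y:((x+.5)/4-.5+200,(y+.5)/4-.5+185)
for zz in (.085,.09,.095): print([(round(1e3*float((onz(S,s(*p),zz)[:2]-c)@u),1),round(1e3*float((onz(S,s(*p),zz)[:2]-c)@[.534,.845]),1)) for p in ((42,268),(128,232),(133,255),(155,240))])
for (p,zz) in (((305,248),.094),((288,243),.096),((320,265),.089),((185,252),.094),((246,357),.098),((325,275),.085),((325,310),.085)): q=onz(W,w(*p),zz)[:2]-c; print(p,(q@u*1e3).round(1),(q@[.534,.845]*1e3).round(1))
E
```

```text
[(-16.6, -4.8), (18.3, 4.2), (17.9, -7.8), (27.5, -2.6)]
[(-16.8, -9.2), (17.9, -0.2), (17.6, -12.1), (27.1, -7.0)]
[(-17.0, -13.5), (17.6, -4.6), (17.2, -16.4), (26.7, -11.3)]
(305, 248) 7.9 9.8
(288, 243) 5.9 7.0
(320, 265) 14.0 12.7
(185, 252) 8.7 -10.1
(246, 357) 26.4 0.1
(325, 275) 18.4 13.8
(325, 310) 25.5 14.0
```

```bash
python3 -m jog '{"offset": [[0,-0.05,-0.2],[0,0,-0.3],[0,0,-0.3],[0,0,-0.3],[0,0,-0.2],[0,0,0],[0,0,0],[0,0,0]], "angular": [[0,0,0],[0,0,0],[0,0,0],[0,0,0],[0,0,0],[0,0,0],[0,0,0],[0,0,0]], "jaw": [60,60,60,50,50,40,40,40]}'
cat > st.py <<'E'
from h import *
u=np.array([.845,-.534,0]);v=np.array([.534,.845,0]);c=np.array([.429,-.2385,.085])
s=manip.state();M=R(s['tool_rot']);p=np.array(s['tool_pos'])-c;f=np.array(s['contact_force'])
print("t",s['time'],"along %.2f across %.2f z %.2f mm"%tuple(1e3*np.array([p@u,p@v,p[2]+.085])),"F along %.2f across %.2f z %.2f"%(f@u,f@v,f[2]),"w",round(s['gripper_width']*85.4,1),"tq",np.round(s['ft_torque'],2),"yaw",round(float(np.degrees(np.arctan2(M[1,2],M[0,2]))),2))
E
python3 st.py
```

```text
time: 4.2
tool_pos: [0.4278, -0.2376, 0.067]
tool_rot: [-0.679, 0.68, -0.196, 0.197]
contact_force: [-0.1, 0.7, 0.1]
gripper_width: 0.471
t 4.2 along -1.51 across 0.16 z 66.99 mm F along -0.48 across 0.58 z 0.11 w 40.2 tq [-0.   -0.01 -0.02] yaw 57.78
```

```bash
python3 -m jog '{"offset": [[0,0,0],[0,0,0],[0,0,0],[0,0,0],[0,0,0],[0,0,0]], "angular": [[0,0,0],[0,0,0],[0,0,0],[0,0,0],[0,0,0],[0,0,0]], "jaw": [25,20,16,12,8,5]}'; python3 st.py
```

```text
time: 4.8
tool_pos: [0.4276, -0.2372, 0.0666]
tool_rot: [-0.679, 0.679, -0.196, 0.196]
contact_force: [-0.3, 1.0, 2.3]
gripper_width: 0.152
t 4.8 along -1.89 across 0.32 z 66.62 mm F along -0.77 across 0.64 z 2.29 w 13.0 tq [ 0.03 -0.16  0.12] yaw 57.79
```

```bash
python3 -m jog '{"offset": [[0,0,0],[0,0,0],[0,0,0]], "angular": [[0,0,0],[0,0,0],[0,0,0]], "jaw": [5,5,5]}'; python3 st.py; python3 - <<'E'
from h import *
cv2.imwrite("pics/w3.png",manip.grab_frame("wrist"))
E
```

```text
time: 5.1
tool_pos: [0.4276, -0.2372, 0.0665]
tool_rot: [-0.679, 0.679, -0.196, 0.196]
contact_force: [0.6, 0.7, 2.9]
gripper_width: 0.156
t 5.1 along -1.90 across 0.31 z 66.53 mm F along 0.08 across 0.91 z 2.93 w 13.3 tq [ 0.1  -0.31  0.18] yaw 57.78
```

View pics/w3.png

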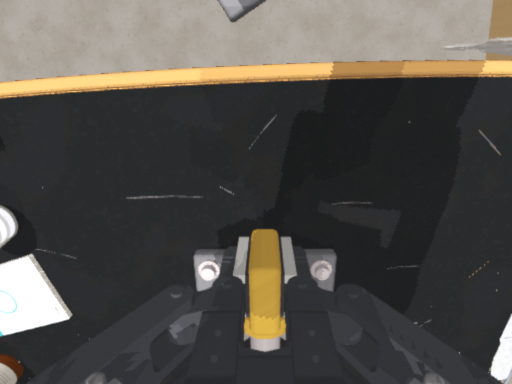

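```bash
python3 -m jog '{"offset": [[0.0085,-0.0053,0],[0.0085,-0.0053,0],[0.0085,-0.0053,0],[0.0085,-0.0053,0]], "angular": [[0,0,0],[0,0,0],[0,0,0],[0,0,0]], "jaw": [5,5,5,5]}'; python3 st.py
```

```text
time: 5.55
tool_pos: [0.4291, -0.2382, 0.0664]
tool_rot: [0.679, -0.679, 0.196, -0.196]
contact_force: [-1.0, 1.8, 3.2]
gripper_width: 0.15
t 5.55 along -0.07 across 0.27 z 66.42 mm F along -1.76 across 1.00 z 3.20 w 12.8 tq [ 0.21 -0.12  0.19] yaw 57.78
```

```bash
python3 -m jog '{"offset": [[0.0085,-0.0053,0],[0.0085,-0.0053,0],[0.0085,-0.0053,0]], "angular": [[0,0,0],[0,0,0],[0,0,0]], "jaw": [5,5,5]}'; python3 st.py
python3 -m jog '{"offset": [[0.0085,-0.0053,0],[0.0085,-0.0053,0]], "angular": [[0,0,0],[0,0,0]], "jaw": [5,5]}'; python3 st.py
```

```text
time: 5.85
tool_pos: [0.4304, -0.2391, 0.0664]
tool_rot: [0.679, -0.679, 0.196, -0.196]
contact_force: [-0.4, 2.5, 4.6]
gripper_width: 0.155
t 5.85 along 1.47 across 0.26 z 66.38 mm F along -1.69 across 1.92 z 4.62 w 13.2 tq [ 0.21 -0.17  0.16] yaw 57.78
time: 6.05
tool_pos: [0.4312, -0.2396, 0.0664]
tool_rot: [-0.679, 0.679, -0.196, 0.196]
contact_force: [-0.7, 1.5, 4.7]
gripper_width: 0.154
t 6.05 along 2.49 across 0.26 z 66.41 mm F along -1.36 across 0.92 z 4.68 w 13.1 tq [ 0.23 -0.24  0.18] yaw 57.78
```

```bash
python3 -m jog '{"offset": [[0.0085,-0.0053,0],[0.0085,-0.0053,0]], "angular": [[0,0,0],[0,0,0]], "jaw": [5,5]}'; python3 st.py
```

```text
time: 6.25
tool_pos: [0.4321, -0.2401, 0.0664]
tool_rot: [-0.679, 0.679, -0.196, 0.196]
contact_force: [-1.1, 2.4, 4.3]
gripper_width: 0.161
t 6.25 along 3.47 across 0.28 z 66.38 mm F along -2.20 across 1.50 z 4.27 w 13.7 tq [ 0.2  -0.23  0.18] yaw 57.78
```

```bash
for i in 1; do python3 -m jog '{"offset": [[0.0085,-0.0053,0],[0.0085,-0.0053,0]], "angular": [[0,0,0],[0,0,0]], "jaw": [5,5]}'>/dev/null; python3 st.py; done
```

```text
t 6.45 along 4.08 across 0.27 z 66.31 mm F along -4.32 across 1.83 z 6.32 w 13.3 tq [ 0.32 -0.05  0.19] yaw 57.78
```

```bash
python3 -m jog '{"offset": [[0.0085,-0.0053,0],[0.0085,-0.0053,0]], "angular": [[0,0,0],[0,0,0]], "jaw": [5,5]}'>/dev/null; python3 st.py
```

```text
t 6.65 along 4.55 across 0.29 z 66.26 mm F along -6.46 across 1.13 z 8.02 w 13.2 tq [0.42 0.16 0.19] yaw 57.78
```

```bash
python3 -m jog '{"offset": [[0.0085,-0.0053,0.003],[0,0,0.003]], "angular": [[0,0,0],[0,0,0]], "jaw": [5,5]}'>/dev/null; python3 st.py
```

```text
t 6.85 along 4.65 across 0.30 z 66.38 mm F along -7.29 across 2.41 z 7.42 w 13.3 tq [0.44 0.2  0.2 ] yaw 57.78
```

```bash
python3 -m jog '{"offset": [[0.01,-0.0063,0.003],[0.01,-0.0063,0.003],[0,0,0.003]], "angular": [[0,0,0],[0,0,0],[0,0,0]], "jaw": [5,5,5]}'>/dev/null; python3 st.py
```

```text
t 7.15 along 5.05 across 0.29 z 66.47 mm F along -9.70 across 1.35 z 8.52 w 13.4 tq [0.59 0.43 0.16] yaw 57.78
```

```bash
python3 -m jog '{"offset": [[0.0085,-0.0053,0],[0,0,0],[0,0,0]], "angular": [[0,0,0],[0,0,0],[0,0,0]], "jaw": [5,5,5]}'>/dev/null; python3 st.py
```

```text
t 7.45 along 5.07 across 0.34 z 66.15 mm F along -9.23 across 2.04 z 8.53 w 13.9 tq [0.66 0.56 0.26] yaw 57.79
```

```bash
python3 -m jog '{"offset": [[0.001,-0.0006,0],[0,0,0]], "angular": [[0,0,0],[0,0,0]], "jaw": [5,5]}'>/dev/null; python3 st.py;python3 -m jog '{"offset": [[0,0,0],[0,0,0]], "angular": [[0,0,0],[0,0,0]], "jaw": [5,5]}'>/dev/null; python3 st.py
```

```text
t 7.65 along 5.13 across 0.32 z 66.15 mm F along -9.52 across 1.16 z 9.10 w 13.1 tq [0.65 0.62 0.17] yaw 57.78
t 7.85 along 5.10 across 0.31 z 66.15 mm F along -9.65 across 1.89 z 8.22 w 13.4 tq [0.65 0.66 0.15] yaw 57.78
```

```bash
python3 -m jog '{"offset": [[0,0,0],[0,0,0]], "angular": [[0,0,0],[0,0,0]], "jaw": [5,5]}'>/dev/null; python3 st.py
```

```text
t 8.05 along 5.12 across 0.34 z 66.17 mm F along -9.98 across 1.37 z 7.65 w 13.5 tq [0.6  0.62 0.18] yaw 57.79
```

```bash
python3 -m jog '{"offset": [[0.007,-0.0044,0],[0.007,-0.0044,0],[0,0,0],[0,0,0]], "angular": [[0,0,0],[0,0,0],[0,0,0],[0,0,0]], "jaw": [5,5,5,5]}'>/dev/null; python3 st.py;python3 -m jog '{"offset": [[0,0,0],[0,0,0]], "angular": [[0,0,0],[0,0,0]], "jaw": [5,5]}'>/dev/null; python3 st.py
```

```text
t 8.45 along 5.50 across 0.34 z 66.10 mm F along -11.29 across 1.16 z 10.24 w 13.4 tq [0.71 0.76 0.14] yaw 57.79
t 8.65 along 5.50 across 0.36 z 66.09 mm F along -12.17 across 1.14 z 9.54 w 13.4 tq [0.73 0.78 0.16] yaw 57.79
```

```bash
python3 -m jog '{"offset": [[0,0,0],[0,0,0]], "angular": [[0,0,0],[0,0,0]], "jaw": [5,5]}'>/dev/null; python3 st.py;python3 -m jog '{"offset": [[0,0,0],[0,0,0]], "angular": [[0,0,0],[0,0,0]], "jaw": [5,5]}'>/dev/null; python3 st.py
```

```text
t 8.85 along 5.48 across 0.36 z 66.09 mm F along -12.45 across 1.61 z 9.54 w 13.2 tq [0.73 0.8  0.15] yaw 57.79
t 9.05 along 5.50 across 0.34 z 66.10 mm F along -12.69 across 2.31 z 8.79 w 13.3 tq [0.73 0.8  0.21] yaw 57.78
```

```bash
python3 -m jog '{"offset": [[-0.0135,0.0085,0],[-0.0135,0.0085,0],[-0.0135,0.0085,0],[-0.0135,0.0085,0],[-0.0135,0.0085,0],[-0.0135,0.0085,0],[-0.0135,0.0085,0],[-0.0135,0.0085,0]], "angular": [[0,0,0],[0,0,0],[0,0,0],[0,0,0],[0,0,0],[0,0,0],[0,0,0],[0,0,0]], "jaw": [5,5,5,5,5,5,5,5]}'>/dev/null; python3 st.py
```

```text
t 9.85 along 1.93 across 0.29 z 66.62 mm F along 1.36 across 2.40 z -0.88 w 13.2 tq [ 0.26 -0.17  0.19] yaw 57.77
```

```bash
python3 -m jog '{"offset": [[-0.0102,0.0064,0],[-0.0102,0.0064,0],[-0.0102,0.0064,0],[-0.0102,0.0064,0],[-0.0102,0.0064,0],[-0.0102,0.0064,0],[-0.0102,0.0064,0],[-0.0102,0.0064,0]], "angular": [[0,0,0],[0,0,0],[0,0,0],[0,0,0],[0,0,0],[0,0,0],[0,0,0],[0,0,0]], "jaw": [5,5,5,5,5,5,5,5]}'>/dev/null; python3 st.py
```

```text
t 10.65 along -3.01 across 0.24 z 66.87 mm F along 1.99 across 1.49 z -3.26 w 13.4 tq [0.3  0.01 0.22] yaw 57.77
```

```bash
python3 -m jog '{"offset": [[-0.0085,0.0053,0],[-0.0085,0.0053,0]], "angular": [[0,0,0],[0,0,0]], "jaw": [5,5]}'>/dev/null; python3 st.py
```

```text
t 10.85 along -3.99 across 0.25 z 66.91 mm F along 1.87 across 1.70 z -3.07 w 13.4 tq [ 0.28 -0.01  0.2 ] yaw 57.78
```

```bash
python3 -m jog '{"offset": [[-0.0085,0.0053,0],[-0.0085,0.0053,0]], "angular": [[0,0,0],[0,0,0]], "jaw": [5,5]}'>/dev/null; python3 st.py
```

```text
t 11.05 along -4.96 across 0.24 z 66.91 mm F along 1.61 across 2.35 z -4.18 w 13.2 tq [0.31 0.03 0.24] yaw 57.78
```

```bash
python3 -m jog '{"offset": [[-0.0085,0.0053,0],[-0.0085,0.0053,0]], "angular": [[0,0,0],[0,0,0]], "jaw": [5,5]}'>/dev/null; python3 st.py
```

```text
t 11.25 along -5.92 across 0.22 z 66.96 mm F along 1.13 across 1.11 z -4.09 w 13.3 tq [0.3  0.03 0.23] yaw 57.78
```

```bash
python3 -m jog '{"offset": [[-0.0085,0.0053,0],[-0.0085,0.0053,0]], "angular": [[0,0,0],[0,0,0]], "jaw": [5,5]}'>/dev/null; python3 st.py
```

```text
t 11.45 along -6.91 across 0.24 z 66.96 mm F along 1.26 across 2.23 z -3.44 w 13.4 tq [0.39 0.01 0.23] yaw 57.77
```

```bash
python3 -m jog '{"offset": [[-0.0085,0.0053,0],[-0.0085,0.0053,0]], "angular": [[0,0,0],[0,0,0]], "jaw": [5,5]}'>/dev/null; python3 st.py
```

```text
t 11.65 along -7.91 across 0.21 z 66.97 mm F along 1.70 across 1.76 z -4.34 w 13.5 tq [0.34 0.09 0.19] yaw 57.77
```

```bash
python3 -m jog '{"offset": [[-0.0085,0.0053,0],[-0.0085,0.0053,0]], "angular": [[0,0,0],[0,0,0]], "jaw": [5,5]}'>/dev/null; python3 st.py
```

```text
t 11.85 along -8.86 across 0.20 z 67.00 mm F along 2.14 across 2.47 z -5.84 w 13.2 tq [0.31 0.03 0.21] yaw 57.77
```

```bash
python3 -m jog '{"offset": [[-0.0085,0.0053,-0.004],[-0.0085,0.0053,-0.004]], "angular": [[0,0,0],[0,0,0]], "jaw": [5,5]}'>/dev/null; python3 st.py
```

```text
t 12.05 along -9.28 across 0.19 z 66.89 mm F along 4.79 across 2.10 z -5.59 w 13.3 tq [ 0.23 -0.14  0.2 ] yaw 57.77
```

```bash
python3 -m jog '{"offset": [[-0.0085,0.0053,0],[-0.0085,0.0053,0]], "angular": [[0,0,0],[0,0,0]], "jaw": [5,5]}'>/dev/null; python3 st.py
```

```text
t 12.25 along -9.81 across 0.17 z 67.02 mm F along 6.46 across 2.97 z -7.77 w 13.3 tq [ 0.1  -0.41  0.3 ] yaw 57.77
```

```bash
python3 -m jog '{"offset": [[-0.0085,0.0053,0],[-0.0085,0.0053,0],[-0.0085,0.0053,0],[0,0,0]], "angular": [[0,0,0],[0,0,0],[0,0,0],[0,0,0]], "jaw": [5,5,5,5]}'>/dev/null; python3 st.py
```

```text
t 12.65 along -10.30 across 0.11 z 67.37 mm F along 9.03 across 1.80 z -9.05 w 13.5 tq [-0.11 -0.73  0.24] yaw 57.76
```

```bash
python3 -m jog '{"offset": [[0,0,0],[0,0,0]], "angular": [[0,0,0],[0,0,0]], "jaw": [5,5]}'>/dev/null; python3 st.py
```

```text
t 12.85 along -10.25 across 0.11 z 67.39 mm F along 9.24 across 1.21 z -7.72 w 13.4 tq [-0.12 -0.78  0.2 ] yaw 57.76
```

```bash
python3 -m jog '{"offset": [[-0.0085,0.0053,-0.005],[-0.0085,0.0053,-0.005],[-0.003,0.0019,0],[0,0,0]], "angular": [[0,0,0],[0,0,0],[0,0,0],[0,0,0]], "jaw": [5,5,5,5]}'>/dev/null; python3 st.py
```

```text
t 13.25 along -10.54 across 0.08 z 67.50 mm F along 10.42 across 1.55 z -7.30 w 13.4 tq [-0.26 -1.05  0.23] yaw 57.76
```

```bash
python3 -m jog '{"offset": [[0,0,0],[0,0,0]], "angular": [[0,0,0],[0,0,0]], "jaw": [5,5]}'>/dev/null; python3 st.py
```

```text
t 13.45 along -10.54 across 0.06 z 67.49 mm F along 10.10 across 2.18 z -7.86 w 13.2 tq [-0.28 -1.    0.25] yaw 57.75
```

```bash
python3 -m jog '{"offset": [[0,0,0],[0,0,0]], "angular": [[0,0,0],[0,0,0]], "jaw": [5,5]}'>/dev/null; python3 st.py
```

```text
t 13.65 along -10.51 across 0.05 z 67.52 mm F along 10.18 across 1.93 z -7.36 w 13.3 tq [-0.3  -1.05  0.27] yaw 57.75
```

```bash
python3 -m jog '{"offset": [[0,0,0],[0,0,0]], "angular": [[0,0,0],[0,0,0]], "jaw": [5,5]}'>/dev/null; python3 st.py
```

```text
t 13.85 along -10.53 across 0.08 z 67.50 mm F along 11.69 across 2.80 z -7.69 w 13.5 tq [-0.27 -1.02  0.19] yaw 57.76
```

```bash
cat >> st.py <<'E'
g=np.array(s['tool_pos'])+M[:,1]*manip.grasp_offset-c; print("grasp pt along %.2f"%(1e3*g@u),"tilt along %.2f deg"%np.degrees(M[:,1]@u))
E
python3 st.py; python3 -m jog '{"offset": [[0.0135,-0.0085,0],[0.0135,-0.0085,0],[0.0135,-0.0085,0],[0.0135,-0.0085,0],[0.0135,-0.0085,0],[0.0135,-0.0085,0],[0.0135,-0.0085,0],[0.0135,-0.0085,0],[0.0135,-0.0085,0],[0,0,0]], "angular": [[0,0,0],[0,0,0],[0,0,0],[0,0,0],[0,0,0],[0,0,0],[0,0,0],[0,0,0],[0,0,0],[0,0,0]], "jaw": [5,5,5,5,5,5,5,5,5,5]}'>/dev/null; python3 st.py
```

```text
t 13.85 along -10.53 across 0.08 z 67.50 mm F along 11.69 across 2.80 z -7.69 w 13.5 tq [-0.27 -1.02  0.19] yaw 57.76
grasp pt along -10.67 tilt along 0.44 deg
t 14.85 along -5.78 across 0.15 z 66.64 mm F along -1.23 across 1.79 z 5.00 w 13.0 tq [ 0.09 -0.46  0.18] yaw 57.77
grasp pt along -5.80 tilt along 0.06 deg
```

```bash
python3 -m jog '{"offset": [[0.0131,-0.0083,0],[0.0131,-0.0083,0],[0.0131,-0.0083,0],[0.0131,-0.0083,0],[0,0,0],[0,0,0]], "angular": [[0,0,0],[0,0,0],[0,0,0],[0,0,0],[0,0,0],[0,0,0]], "jaw": [5,5,5,5,5,5]}'>/dev/null; python3 st.py
```

```text
t 15.45 along -2.64 across 0.17 z 66.62 mm F along -2.18 across 1.64 z 4.88 w 13.2 tq [ 0.09 -0.52  0.15] yaw 57.78
grasp pt along -2.66 tilt along 0.07 deg
```

```bash
python3 -m jog '{"offset": [[-0.004,0.0025,0.004],[-0.004,0.0025,0.004],[0,0,0],[0,0,0]], "angular": [[0,0,0],[0,0,0],[0,0,0],[0,0,0]], "jaw": [5,5,5,5]}'>/dev/null; python3 st.py
```

```text
t 15.85 along -3.23 across 0.18 z 66.78 mm F along 1.10 across 2.04 z 3.48 w 13.5 tq [-0.05 -0.69  0.18] yaw 57.77
grasp pt along -3.25 tilt along 0.06 deg
```

```bash
python3 -m jog '{"offset": [[0.006,-0.0038,0.004],[0.0055,-0.0035,0.004],[0,0,0.003],[0,0,0]], "angular": [[0,0,0],[0,0,0],[0,0,0],[0,0,0]], "jaw": [5,5,5,5]}'>/dev/null; python3 st.py
```

```text
t 16.25 along -3.13 across 0.17 z 66.94 mm F along -0.29 across 1.81 z 2.19 w 13.6 tq [-0.1  -0.61  0.2 ] yaw 57.77
grasp pt along -3.12 tilt along -0.02 deg
```

```bash
python3 -m jog '{"offset": [[0.004,-0.0025,0.003],[0.004,-0.0025,0],[0,0,0],[0,0,0]], "angular": [[0,0,0],[0,0,0],[0,0,0],[0,0,0]], "jaw": [5,5,5,5]}'>/dev/null; python3 st.py
```

```text
t 16.65 along -2.91 across 0.21 z 66.98 mm F along -1.17 across 1.03 z 2.81 w 13.4 tq [ 0.02 -0.37  0.12] yaw 57.78
grasp pt along -2.89 tilt along -0.06 deg
```

```bash
python3 -m jog '{"offset": [[0.004,-0.0025,0],[0.002,-0.0013,0],[0,0,0],[0,0,0]], "angular": [[0,0,0],[0,0,0],[0,0,0],[0,0,0]], "jaw": [5,5,5,5]}'>/dev/null; python3 st.py
```

```text
t 17.05 along -2.42 across 0.20 z 67.02 mm F along -1.31 across 0.58 z 2.38 w 13.2 tq [ 0.03 -0.26  0.16] yaw 57.78
grasp pt along -2.41 tilt along -0.04 deg
```

```bash
python3 -m jog '{"offset": [[-0.005,0.0032,0],[0,0,0],[0,0,0]], "angular": [[0,0,0],[0,0,0],[0,0,0]], "jaw": [5,5,5]}'>/dev/null; python3 st.py
```

```text
t 17.35 along -2.51 across 0.19 z 67.14 mm F along -0.04 across 0.49 z 1.24 w 13.4 tq [ 0.11 -0.29  0.12] yaw 57.77
grasp pt along -2.51 tilt along -0.01 deg
```

```bash
python3 -m jog '{"offset": [[-0.004,0.0025,0],[0,0,0],[0,0,0]], "angular": [[0,0,0],[0,0,0],[0,0,0]], "jaw": [5,5,5]}'>/dev/null; python3 st.py
```

```text
t 17.65 along -2.65 across 0.19 z 67.19 mm F along 0.62 across 1.46 z 0.66 w 13.2 tq [ 0.05 -0.38  0.1 ] yaw 57.77
grasp pt along -2.65 tilt along 0.00 deg
```

```bash
python3 -m jog '{"offset": [[0,0,0],[0,0,0],[0,0,0],[0,0,0],[0,0,0],[0,0,0]], "angular": [[0,0,0],[0,0,0],[0,0,0],[0,0,0],[0,0,0],[0,0,0]], "jaw": [16,20,30,45,50,50]}'>/dev/null; python3 st.py;  python3 - <<'E'
from h import *
C=cam("wrist");np.savez("w4.npz",R=C[2],t=C[3]);cv2.imwrite("pics/w4.png",manip.grab_frame("wrist"))
E
```

```text
t 18.25 along -2.72 across 0.15 z 67.23 mm F along -0.10 across 0.11 z -0.59 w 49.8 tq [0.04 0.03 0.03] yaw 57.77
grasp pt along -2.71 tilt along -0.01 deg
```

View pics/w4.png

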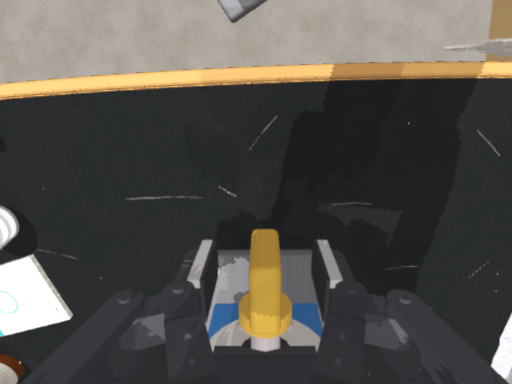

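```bash
python3 - <<'E'
from h import *
for n in ("w3","w4"):
    im=cv2.imread(f"pics/{n}.png").astype(float); p=im[218:275,257:274,2].mean(1); print(n,p.round(0).tolist())
    h=cv2.cvtColor(cv2.imread(f"pics/{n}.png"),cv2.COLOR_BGR2HSV)[:,:,0:3]
    q=im[215:245,257:274]; q=(q[:,:,2]-q[:,:,0]).mean(1); i=np.argmax(q>60); print(215+i-1+(60-q[i-1])/(q[i]-q[i-1]))
E
```

```text
w3 [30.0, 30.0, 30.0, 29.0, 30.0, 30.0, 30.0, 30.0, 30.0, 30.0, 55.0, 127.0, 159.0, 161.0, 161.0, 161.0, 161.0, 161.0, 161.0, 161.0, 161.0, 161.0, 161.0, 161.0, 161.0, 161.0, 161.0, 161.0, 161.0, 161.0, 161.0, 161.0, 161.0, 161.0, 161.0, 162.0, 162.0, 162.0, 162.0, 162.0, 162.0, 161.0, 161.0, 162.0, 162.0, 162.0, 162.0, 162.0, 163.0, 168.0, 176.0, 183.0, 189.0, 195.0, 196.0, 197.0, 197.0]
228.64100096246392
w4 [37.0, 34.0, 31.0, 30.0, 30.0, 30.0, 30.0, 31.0, 31.0, 32.0, 61.0, 128.0, 158.0, 160.0, 161.0, 161.0, 160.0, 160.0, 161.0, 161.0, 161.0, 161.0, 161.0, 161.0, 161.0, 161.0, 161.0, 161.0, 161.0, 161.0, 161.0, 161.0, 161.0, 161.0, 161.0, 162.0, 162.0, 162.0, 161.0, 161.0, 161.0, 161.0, 161.0, 161.0, 162.0, 162.0, 162.0, 162.0, 166.0, 173.0, 180.0, 187.0, 194.0, 196.0, 197.0, 197.0, 198.0]
228.599173553719
```

```bash
python3 -m jog '{"offset": [[0,0,0.3],[0,0,0.6],[0,0,0.6],[0,0,0.6],[0,0,0.5],[0,0,0.3],[-0.4,0.3,0],[-0.5,0.5,0],[-0.2,0.2,0],[0,0,0],[0,0,0],[0,0,0]], "angular": [[0,0,0],[0,0,0],[0,0,0],[0,0,0],[0,0,0],[0,0,0],[0,0,0],[0,0,0],[0,0,0],[0,0,0],[0,0,0],[0,0,0]], "jaw": [60,60,60,60,60,60,60,60,60,60,60,60]}'; python3 - <<'E'
from h import *
C=cam("wrist");np.savez("w5.npz",R=C[2],t=C[3]);cv2.imwrite("pics/w5.png",manip.grab_frame("wrist")); cv2.imwrite("pics/s5.png",manip.grab_frame("scene"))
E
```

```text
time: 19.5
tool_pos: [0.3722, -0.1873, 0.2122]
tool_rot: [-0.679, 0.679, -0.196, 0.196]
contact_force: [0.3, 0.1, 0.4]
gripper_width: 0.701
```

View pics/w5.png

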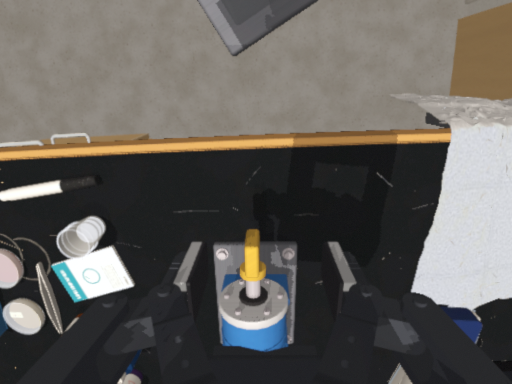

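View pics/s5.png

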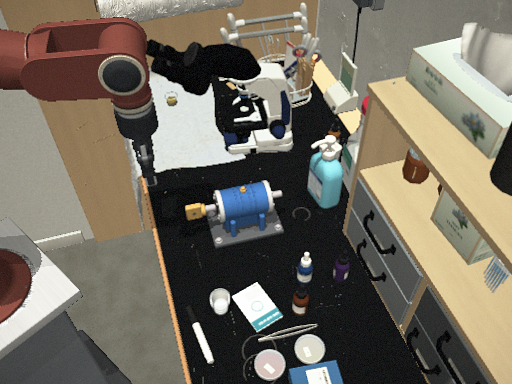

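The wrist view shows the tang free of the jaws, and its front edge sits on the same row as before the test (228.6), so the grip did not slip. In the scene view the arm is clear and the three bottles have not moved.

```bash
python3 - <<'E'
from plant import manip
s=manip.state();print(s['time'],abs(s['joint_vel']).max() if hasattr(s['joint_vel'],'max') else s['joint_vel'],s['contact_force']); print(manip.job_done())
E
```

```text
19.6 0.001514872567261437 [ 0.03468696 -0.38074996 -0.01387099]
the job is handed in; nothing more can be done
None
```

The end float check is done and handed in at 19.6 s. The shaft was left about midway between its two stops and the tang is released.

- **Push in:** I pressed the shaft on the inner stop for over 1 s. The wrist reading was first 9–10 N, then 11–12.7 N; taking off about 1.6 N of seal drag, that is roughly 8–11 N on the stop. It first touched at about +3.8 to +4.0 mm on my scale along the shaft.
- **Pull out:** I held it on the outer stop for over 1 s at about 9–11.7 N. It first touched at about −8.8 to −9.25 mm, so the end float is about 13 mm.
- **Midway:** I aimed for about −2.65 mm. The tool was at −2.65 mm with under 1 N along the shaft just before I opened the jaws.

**Last checks**
- After release the force reading fell to noise.
- The tang sat in the same place in the jaws as when first gripped, to about 0.1 mm, so the grip did not slip.
- In the scene picture the arm is clear of everything and the three bottles stand as before.

**Did not fully agree:** the touch positions drifted by 0.2–0.4 mm as the load rose, probably from give in the grip. This happened about equally at both stops, so I expect the midpoint to be good to about 0.2 mm. A sideways up-and-down load of up to about 10 N also appeared on the wrist while pressing, from the tool tilting slightly. My first attempt to ease the force at midway moved the shaft 0.6 mm; I brought it back before letting go.

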